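# Charge the sample crusher and hold its run lever

## Task

Tip all five ore lumps from the steel scoop through the funnel into the crusher's clear tube and stand the empty scoop back upright on the bench. Then flip the crusher's safety catch fully over to the outside, and after that pull the lever it guards all the way towards the robot's side and keep hold of it: it springs back when let go, so finish with the gripper still holding it there. Leave the beaker, jars, brush and dish where they stand.

Things in the scene. Friction and masses are not known exactly. Their poses are not given: they have to be found in the camera images.
- crusher: Sample crusher, fixed: white base 160 (x) by 340 (y) by 45 high; origin under its centre, its -x side faces the robot. In its frame: grey motor housing in the middle (x -60 to 70, |y| under 38, top 110), clear tube with funnel at the +y end (x 0, y 105), lever at the -y end (x 0, y -105). A post 10 thick stands behind the funnel (x 70, y 105, top 173).
- tube_floor (a point): Centre of the inside floor of the clear tube, 53 above the bench. Tube bore 48 diameter; it opens 77 above this point into the throat of the funnel. Axes as the crusher's.
- funnel_mouth (a point): Centre of the mouth of the steel funnel, at rim height (176 above the bench). Mouth about 128 inside diameter, narrowing over 46 of height to the 48 tube.
- lever (a joint): Angle of the run lever (rad): 0 upright, at rest; grows as its top is pulled to the crusher's -x side; stop at 0.65. A spring returns it: about 2.5 N at the grip at first, 8 N at the stop. The closed catch blocks it after about 0.1 rad. Counts as pulled above 0.55.
- lever_grip (a point): Centre of the black ball knob on top of the lever, 32 diameter, 150 from the pivot along the lever; under it a round steel stem 14 in diameter. z points along the lever, axes turn with it.
- lever_pivot (a point): The lever's pivot, 60 above the bench; the lever turns about the crusher's y axis through it.
- catch (a joint): Angle of the safety catch (rad): 0 closed, its bar level in front of the lever; grows as it is flipped to the outside (tab top moving to the crusher's -y); stop at 1.45. Starts between 0 and 0.2. Stays where it is left (friction, about 1.5 N at the tab). Counts as flipped above 1.2.
- catch_tab (a point): 2 below the top of the catch's steel thumb tab: at angle 0 an upright plate 24 (x) by 7 (y), 58 high above catch_pivot, 82 in front (-x) of the lever. Push its inner (+y) face outwards, or pinch it. The blocking bar, 64 long, 15 in front of the lever, swings up from level as the tab goes down; upright, its end is 165 above the bench.
- catch_pivot (a point): On the catch's hinge axis right below the tab; 98 above the bench, 56 below catch_tab. The axis runs along the crusher's x.
- scoop: Loose steel scoop with the lumps, about 0.2 kg, 113 long (x), 64 wide, open at its front (-x) and top; origin under its centre, at bench height when it stands. Floor 3 thick, rising 7 over the front 36; walls 34 high. A black handle bar runs lengthwise above it: 14 wide (y), z 59 to 85, x -22 to 56, on a post at the back wall.
- scoop_grip (a point): Middle of the scoop's handle bar, over its balance point: 12 behind and 72 above the scoop's origin.
- scoop_spout (a point): Middle of the scoop's front edge, on the floor: x -57, z 10 in the scoop's frame.
- lump0: One of five dark ore lumps, about 18 across and 15 high, 12 g; origin at its centre. All start in the scoop. Lumps slide on steel once it slopes about 35 degrees.
- lump1: One of five dark ore lumps, about 18 across and 15 high, 12 g; origin at its centre. All start in the scoop. Lumps slide on steel once it slopes about 35 degrees.
- lump2: One of five dark ore lumps, about 18 across and 15 high, 12 g; origin at its centre. All start in the scoop. Lumps slide on steel once it slopes about 35 degrees.
- lump3: One of five dark ore lumps, about 18 across and 15 high, 12 g; origin at its centre. All start in the scoop. Lumps slide on steel once it slopes about 35 degrees.
- lump4: One of five dark ore lumps, about 18 across and 15 high, 12 g; origin at its centre. All start in the scoop. Lumps slide on steel once it slopes about 35 degrees.
- beaker: Bystander: loose glass beaker, 72 diameter, 85 high; origin under its centre. It and the scoop take one of two places each, in front to the left or to the right.
- jar0: Bystander: loose sample jar with black cap, 42 diameter, 75 high; origin under its centre.
- jar1: Bystander: loose sample jar with black cap, 42 diameter, 75 high; origin under its centre.
- jar2: Bystander: loose sample jar with black cap, 42 diameter, 75 high; origin under its centre.
- brush: Bystander: loose brush, about 150 long, lying flat along its x.
- dish: Bystander: loose low glass dish, 90 diameter, 16 high; origin under its centre.
Mind the look-alikes: they are no part of the job. What is shaped like the scoop but green or red is not meant.

How it is judged (in metres and radians):
On the way, in this order (a step that is already met when the one before it is completed fails the run):
1. all five lumps lie in the clear tube while the catch is still closed (horizontal distance between each of lump0, lump1, lump2, lump3, lump4 and tube_floor below 0.023 m and z of lump0 in the frame of tube_floor between 0 and 0.075 m and z of lump1 in the frame of tube_floor between 0 and 0.075 m and z of lump2 in the frame of tube_floor between 0 and 0.075 m and z of lump3 in the frame of tube_floor between 0 and 0.075 m and z of lump4 in the frame of tube_floor between 0 and 0.075 m and value of joint catch below 0.5 rad), for 0.2 s.
2. the catch is flipped over while the lever is still at rest (value of joint catch above 1.2 rad and value of joint lever below 0.15 rad), for 0.1 s.
3. the lever is pulled fully (value of joint lever above 0.55 rad and value of joint catch above 1.2 rad), for 0.2 s.
At the end, for the whole second after the job is handed in: All five lumps lie in the clear tube (below the funnel); the scoop stands upright on the bench (within 0.15 rad, underside within 10 mm of the bench) at rest; the catch is flipped past 1.2 rad; the fingers hold the lever past 0.55 rad with more than 2 N (all of step 3 and horizontal distance between each of lump0, lump1, lump2, lump3, lump4 and tube_floor below 0.023 m and z of lump0 in the frame of tube_floor between 0 and 0.075 m and z of lump1 in the frame of tube_floor between 0 and 0.075 m and z of lump2 in the frame of tube_floor between 0 and 0.075 m and z of lump3 in the frame of tube_floor between 0 and 0.075 m and z of lump4 in the frame of tube_floor between 0 and 0.075 m and contact force between the fingers and lever above 2 N and height (world z) of scoop between -0.01 and 0.01 m and angle between scoop's own z axis and vertical below 0.15 rad and linear speed of scoop below 0.02 m/s); the arm keeps its last pose, push and grip.
It fails at once if the beaker is shoved more than 40 mm or tipped over (distance of beaker from where it was at the start of the episode above 0.04 m or angle between beaker's own z axis and vertical above 0.5 rad).
It fails at once if a jar is shoved more than 40 mm or tipped over (distance of any of jar0, jar1, jar2 from where it was at the start of the episode above 0.04 m or angle between any of jar0, jar1, jar2's own z axis and vertical above 0.5 rad).
It fails at once if the brush or the dish is shoved more than 40 mm or tipped over (distance of any of brush, dish from where it was at the start of the episode above 0.04 m or angle between dish's own z axis and vertical above 0.5 rad).
It also fails if it takes over 72 s, if anything falls off the work surface, if the arm or the gripper's body presses on something with over 40 N, if the wrist force passes 120 N, or if a joint passes its speed limit or range.

## Robot

A 6-joint arm with a two-finger parallel gripper is mounted at the origin on the work surface. World frame = base frame: x ahead of the robot, y to its left, z up, the work surface at z = 0. Lengths are in mm, angles in rad, forces in N, time in s.
With the tool pointing down it reaches from about 350 to 975 mm from the base axis. Payload 7.1 kg.
Tool frame: the origin (TCP) lies at the very end of the fingers, on their centre line; the grasp point (between the pads) lies r.grip_point_offset behind it (r.grip_point_offset is the distance from the TCP to the grasp point, in mm); z points along the fingers, y is the line along which they close (so a half turn about z gives the same grasp; the last joint's range is limited). The gripper opens to 88 mm and grips with 3 to 60 N. Pads are 20 mm wide; open, the fingers measure 115 mm over their backs; the gripper's body (75 mm by 178 mm) begins 61 mm behind the grasp point.
Start: joints at [-1.227, 0.423, 1.63, -0, 1.089, -0.019], TCP at [221.825, -584.293, 222.675] pointing down, gripper open.
Joint ranges: [-3, 3], [-0.9, 2.11], [0.09, 2.58], [-1.31, 4.45], [0.11, 2.69], [-2.54, 2.54]. Speed limits (rad/s): [2.39, 2.39, 3.01, 3.14, 3.14, 3.14].

## Interface

Orientations are given as [roll, pitch, yaw] about the fixed x, y, z axes, in that order (R = Rz(yaw) Ry(pitch) Rx(roll)).
In Python, from plant import r gives the robot as it stands. The module is installed in compiled form; this text tells all that it offers.
- The arm moves only by the shell command python3 -m jog 'ROWS' [OPENING] [FORCE]. ROWS is JSON, a list of rows, each a list of 6 numbers: the shift along the tool's x, y, z in units of 40 mm (1.0 is 40 mm), then the turn, a rotation vector about the tool's x, y, z in units of 6 degrees (1.0 is 6 degrees). A call has 1 to 20 rows; each row shifts and turns the commanded pose from where the row before left it, along the tool's axes as they then stand; what a row does not reach is not made up. A row lasts 1/10 s, in which the tool goes at most 50 mm and 8.59 degrees, less where a joint would pass 70% of its speed; a pose out of reach is approached as far as the arm can. A call is refused whole if a number of a shift passes 1 or a number of a turn 1, either way. A call with a gripper value outside its range is refused whole. OPENING is the opening, from 0 (shut) to 1 (fully open), set as the call begins (- or left out, the last holds). The fingers move at their own pace and stop on an object; FORCE is the grip in N (left out, the last holds). Time passes only in rows, so rows that do not move let the fingers close. It gives the time, the measured TCP pose, the force, the opening and the grip force at its end, in the units of the state.
- r.get_state(): the state, without advancing time (a new reading comes with each control period).
- r.grab_frame(name): name is "side" or "top"; returns a dict with "frame" (420x560x3 uint8, red, green, blue), "fx", "fy", "cx", "cy" (pixels), "world_from_camera" (4x4, takes a point from camera to world coordinates). Camera axes: x right, y down, z forward; pixel columns grow to the right and rows downward; lengths in mm; the calibration is good to about 2 mm. A picture is of the moment at which its call begins. There is no depth.
- r.hand_in(): hands the job in; it is judged then, once.
The state is a dict: "time": time; "q": joint angles; "dq": joint speeds; "joint_torque": joint torques, N m; "ee_pos": TCP position; "orientation": TCP orientation; "force": force on the tool from outside, world axes, zero at the start; "wrist_torque": the same for the moment, N m; "gripper_width": finger opening in mm; "finger_force": force on a finger pad.
Only numpy, scipy, OpenCV 4.12 (cv2) and the standard library are available. Lean on these libraries where they do the work, as an engineer would, in place of code of your own. Each camera call takes 0.05 s, during which the arm holds its last target. There are 200 camera calls.

## Working session

There is one attempt and no reset: what is moved stays moved. The work goes in short steps, Python scripts to look and compute and a shell command to move; the robot and the scene stay as the last step left them, time stands still between calls to the robot, and variables do not carry over. Pictures are saved under pics/ and viewed, at most 10 in all, crops included, and the job is handed in when it is done.

```bash
mkdir -p pics
cat > h.py <<'E'
import numpy as np, cv2
from plant import r
from scipy.spatial.transform import Rotation as R
def grab(n,f,crop=None,s=1):
    d=r.grab_frame(n); im=d["frame"][:,:,::-1]
    np.savez('cam_'+n,K=[d["fx"],d["fy"],d["cx"],d["cy"]],T=d["world_from_camera"])
    if crop: x0,y0,x1,y1=crop; im=im[y0:y1,x0:x1]
    im=cv2.resize(im,None,fx=s,fy=s,interpolation=cv2.INTER_CUBIC); cv2.imwrite('pics/'+f,im)
def ray(n,u,v):
    c=np.load('cam_%s.npz'%n); fx,fy,cx,cy=c['K'];T=c['T']
    return T[:3,3],T[:3,:3]@np.array([(u-cx)/fx,(v-cy)/fy,1])
def at(n,u,v,z):
    o,d=ray(n,u,v); return (o+d*(z-o[2])/d[2]).round(1)
def pix(n,p):
    c=np.load('cam_%s.npz'%n); fx,fy,cx,cy=c['K'];T=c['T']
    q=T[:3,:3].T@(np.array(p)-T[:3,3]); return (round(fx*q[0]/q[2]+cx,1),round(fy*q[1]/q[2]+cy,1))
def rel(p,rpy):
    "shift (tool, 40mm) and total turn (tool rotvec, 6deg) from now to pose"
    s=r.get_state(); M=R.from_euler('xyz',s['orientation'])
    print('shift',(M.inv().apply(np.array(p)-s['ee_pos'])/40).round(2),'turn',(np.degrees((M.inv()*R.from_euler('xyz',rpy)).as_rotvec())/6).round(2))
E
python3 - <<'E'
from h import *
print(r.get_state(), r.grip_point_offset)
grab('top','t0.png',s=1.4);grab('side','s0.png',s=1.4)
for n in('top','side'):
    c=np.load('cam_%s.npz'%n);print(c['K'],c['T'].round(2))
E
```

```text
{'time': 0.0, 'q': array([-1.22699715e+00,  4.23859154e-01,  1.63070462e+00,  8.04922002e-06,
        1.08861471e+00, -1.90423344e-02]), 'dq': array([ 0.00084088, -0.00103112,  0.00104469, -0.00143895,  0.00064539,
        0.00031805]), 'joint_torque': array([ 2.43309951e-03, -5.44620466e+01, -2.73661602e+01,  6.46405388e-02,
        2.29343941e-02, -1.35127029e-04]), 'ee_pos': array([ 221.6402653 , -583.76594259,  221.88453227]), 'orientation': array([-3.14000725e+00, -3.73203110e-05,  3.62837742e-01]), 'force': array([ 0.20531856, -0.18118198, -0.50717171]), 'wrist_torque': array([0.02522074, 0.02330964, 0.02391369]), 'finger_force': 0.0, 'gripper_width': 87.70644253017984} 18.700000000000003
[413.29268812 413.29268812 276.60815963 205.24319561] [[ 3.00000e-02 -1.00000e+00  1.00000e-01  3.31690e+02]
 [-1.00000e+00 -2.00000e-02  3.00000e-02 -2.52800e+01]
 [-3.00000e-02 -1.00000e-01 -9.90000e-01  1.23973e+03]
 [ 0.00000e+00  0.00000e+00  0.00000e+00  1.00000e+00]]
[537.63493445 537.63493445 278.26760733 221.00281071] [[-1.00000e+00 -8.00000e-02  5.00000e-02  3.68530e+02]
 [-9.00000e-02  7.00000e-01 -7.10000e-01  1.07833e+03]
 [ 2.00000e-02 -7.10000e-01 -7.00000e-01  1.22886e+03]
 [ 0.00000e+00  0.00000e+00  0.00000e+00  1.00000e+00]]
```

View pics/t0.png

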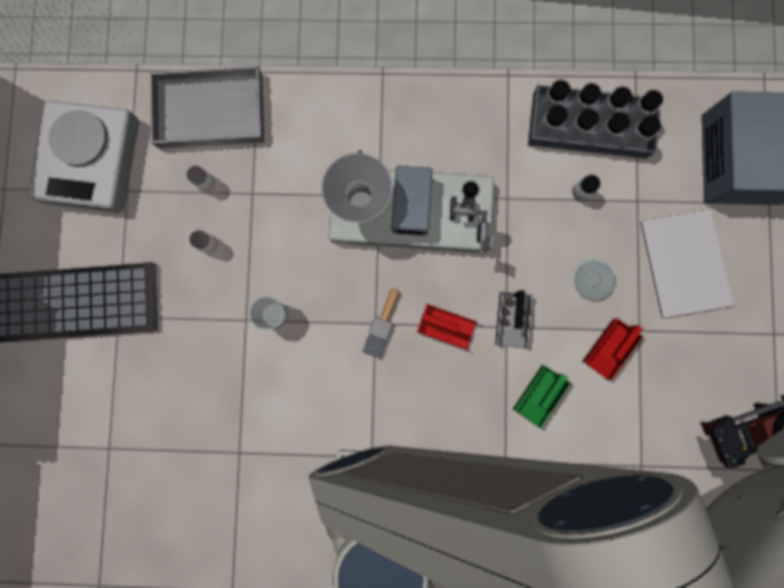

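View pics/s0.png

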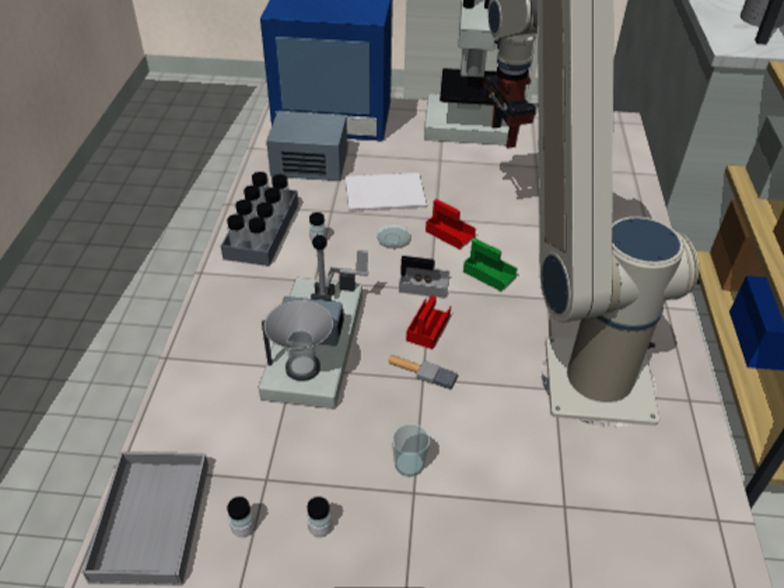

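Top view: the steel-grey scoop with dark lumps is at about (515,320). The red ones at (447,326) and (613,348) and the green one at (541,396) are look-alikes, since only the grey one is steel and holds lumps. The crusher has its funnel at (357,187), its lever knob at (470,189) and its catch tab at (485,230). I'll confirm the scoop in an enlarged crop.

Run:
```python
from h import *
d={}
grab('top','a.png',(220,90,420,260),4);grab('side','b.png',(180,160,340,300),4)
```

```text
(no output)
```

View pics/a.png

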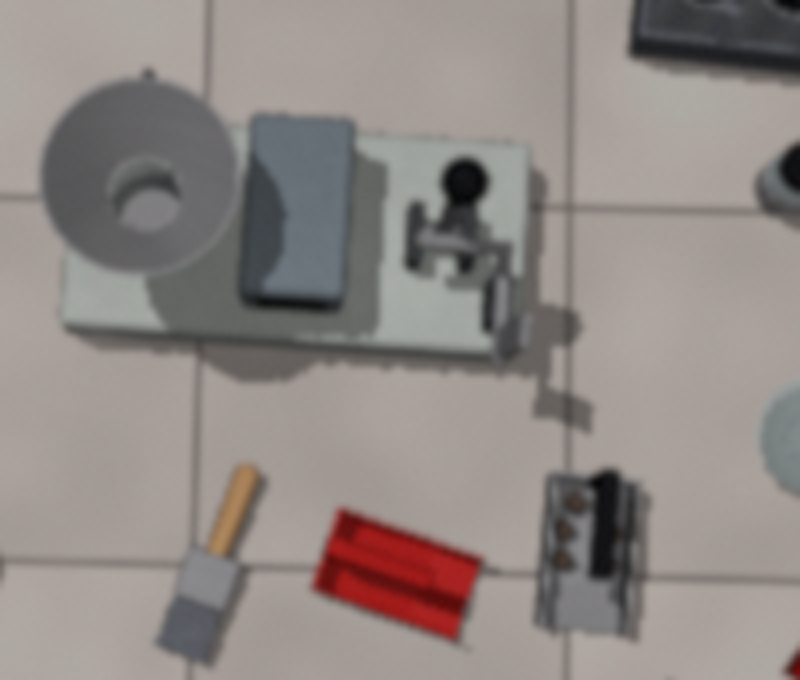

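View pics/b.png

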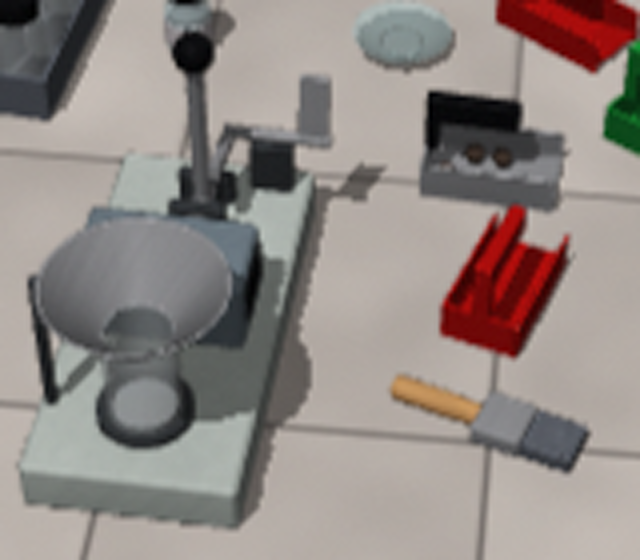

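Crop a confirms it: the steel scoop holds lumps, its handle bar runs (605,475)–(602,575), and its open front edge is (545,630)–(635,638), facing the robot. The funnel mouth centre is at (140,175) and the knob at (465,181). Crop b shows the knob at (193,52), the tab top at (316,78) and the handle at (432,95)–(520,103).

Run:
```python
from h import *
T=lambda u,v,z:at('top',220+u/4,90+v/4,z)
S=lambda u,v,z:at('side',180+u/4,160+v/4,z)
print('funnel',T(140,175,176),S(136,287,176)); print('knob',T(465,181,210),S(193,52,210))
print('base corners',T(65,325,45),T(528,145,45),T(500,348,45))
print('side corners',S(125,155,45),S(25,465,45),S(238,497,45),S(315,180,45))
print('tab',T(515,320,154),S(316,80,154))
print('handle',T(606,473,85),T(602,577,85),S(428,93,85),S(520,102,85))
print('front',T(540,632,5),T(635,638,5))
print('dish',T(800,440,10),'brush',T(245,465,10),T(180,650,10),'red',T(340,510,35),T(480,555,35),T(465,640,10))
```

```text
funnel [622.2  67.1 176. ] [619.5  73.5 176. ]
knob [ 613.  -142.4  210. ] [ 612.3 -138.3  210. ]
base corners [544.4 130.1  45. ] [ 686. -207.   45.] [ 534.3 -188.    45. ]
side corners [ 686.1 -199.    45. ] [697.7 130.4  45. ] [543.8 143.1  45. ] [ 528.6 -186.2   45. ]
tab [ 534.8 -182.9  154. ] [ 526.4 -182.4  154. ]
handle [ 441.  -257.1   85. ] [ 368.5 -254.7   85. ] [ 443.8 -257.2   85. ] [ 368.4 -254.3   85. ]
front [ 329.3 -225.2    5. ] [ 326.8 -295.     5. ]
dish [ 476.1 -415.1   10. ] brush [447.7  -4.   10. ] [309.1  40.6  10. ] red [414.  -74.5  35. ] [ 383.8 -176.5   35. ] [ 322.  -169.4   10. ]
```

Run:
```python
from h import *
rel([400,-256,170],[np.pi,0,-0.034])
```

```text
shift [ 7.08 -6.08  1.31] turn [-0.01  0.    3.79]
```

```bash
python3 -m jog '[[0.59,-0.51,0.11,0,0,0],[0.59,-0.51,0.11,0,0,0],[0.59,-0.51,0.11,0,0,0],[0.59,-0.51,0.11,0,0,0],[0.59,-0.51,0.11,0,0,0],[0.59,-0.51,0.11,0,0,0],[0.59,-0.51,0.11,0,0,0],[0.59,-0.51,0.11,0,0,0],[0.59,-0.51,0.11,0,0,0],[0.59,-0.51,0.11,0,0,0],[0.59,-0.51,0.11,0,0,0],[0.59,-0.5,0.11,0,0,0],[0,0,0,0,0,0.76],[0,0,0,0,0,0.76],[0,0,0,0,0,0.76],[0,0,0,0,0,0.76],[0,0,0,0,0,0.75],[0,0,0,0,0,0],[0,0,0,0,0,0]]' 1 30
python3 - <<'E'
from h import *
rel([400,-256,53],[np.pi,0,-0.034])
E
```

```text
time: 2.1
ee_pos: [399.8, -255.3, 169.9]
orientation: [-3.142, 0.0, -0.032]
force: [-0.4, 0.6, -0.6]
gripper_width: 87.8
finger_force: 0.0
shift [0.01 0.02 2.92] turn [-0.    0.    0.02]
```

```bash
python3 -m jog '[[0,0,0.5,0,0,0],[0,0,0.5,0,0,0],[0,0,0.5,0,0,0],[0,0,0.5,0,0,0],[0,0,0.4,0,0,0],[0,0,0.3,0,0,0],[0,0,0.2,0,0,0],[0,0,0,0,0,0],[0,0,0,0,0,0]]' 1 30; python3 -m jog '[[0,0,0,0,0,0],[0,0,0,0,0,0],[0,0,0,0,0,0],[0,0,0,0,0,0],[0,0,0,0,0,0],[0,0,0,0,0,0],[0,0,0,0,0,0],[0,0,0,0,0,0],[0,0,0,0,0,0],[0,0,0,0,0,0]]' 0 30
```

```text
time: 3.0
ee_pos: [400.1, -255.4, 54.1]
orientation: [3.141, -0.0, -0.034]
force: [-1.0, -0.7, 0.2]
gripper_width: 88.1
finger_force: 0.0
time: 4.0
ee_pos: [399.7, -255.1, 53.8]
orientation: [-3.141, 0.0, -0.034]
force: [-0.3, 0.6, -2.3]
gripper_width: 13.9
finger_force: 30.0
```

```bash
python3 -m jog '[[0,0,-0.2,0,0,0],[0,0,-0.4,0,0,0],[0,0,-0.4,0,0,0],[0,0,-0.5,0,0,0],[0,0,-0.5,0,0,0],[0,0,-0.5,0,0,0],[0,0,-0.5,0,0,0],[0,0,-0.5,0,0,0],[0,0,-0.5,0,0,0],[0,0,-0.4,0,0,0],[0,0,-0.4,0,0,0],[0,0,-0.2,0,0,0]]' 0 30; python3 -m jog '[[0.1,-0.16,0,0,0,0],[0.2,-0.32,0,0,0,0],[0.28,-0.45,0,0,0,0],[0.28,-0.45,0,0,0,0],[0.28,-0.45,0,0,0,0],[0.28,-0.45,0,0,0,0],[0.28,-0.45,0,0,0,0],[0.28,-0.45,0,0,0,0],[0.28,-0.45,0,0,0,0],[0.28,-0.45,0,0,0,0],[0.28,-0.45,0,0,0,0],[0.28,-0.45,0,0,0,0],[0.28,-0.45,0,0,0,0],[0.28,-0.45,0,0,0,0],[0.28,-0.45,0,0,0,0],[0.28,-0.45,0,0,0,0],[0.28,-0.45,0,0,0,0],[0.28,-0.45,0,0,0,0],[0.28,-0.45,0,0,0,0],[0.14,-0.2,0,0,0,0]]'
python3 - <<'E'
from h import *
rel([620,71,253],[np.pi,0,-0.034]); print(r.get_state()['q'])
grab('side','c.png',(140,80,340,290),2.8)
E
```

```text
time: 5.2
ee_pos: [400.0, -255.4, 255.4]
orientation: [3.141, -0.001, -0.034]
force: [-0.2, 0.5, -2.7]
gripper_width: 14.1
finger_force: 30.0
time: 7.2
ee_pos: [620.0, 72.5, 253.4]
orientation: [-3.141, 0.0, -0.033]
force: [0.7, 0.9, -3.1]
gripper_width: 14.1
finger_force: 30.0
shift [0.   0.04 0.01] turn [-0.    0.    0.01]
[9.72549354e-02 3.90021657e-01 1.60493253e+00 3.50599929e-04
 1.14682568e+00 1.70086077e+00]
```

View pics/c.png

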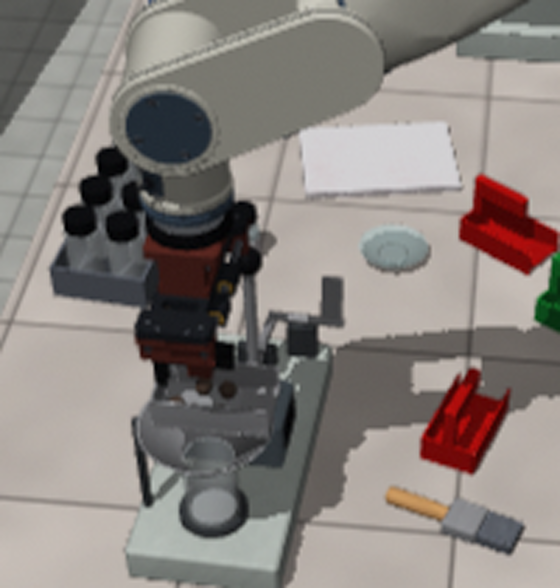

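The scoop is held level above the funnel (at (215,400), with lumps visible). Now I'll tilt it.

```bash
python3 -m jog '[[0.03,0,0,0,0.6,0],[0.03,0,0,0,0.6,0],[0.03,0,0,0,0.6,0],[0.03,0,0,0,0.6,0],[0.03,0,0,0,0.6,0],[0.03,0,0,0,0.6,0],[0.03,0,0,0,0.6,0],[0.03,0,0,0,0.6,0],[0.03,0,0,0,0.6,0],[0.03,0,0,0,0.6,0],[0.01,0,0,0,0.2,0],[0.01,0,0,0,0.2,0],[0.01,0,0,0,0.2,0],[0.01,0,0,0,0.2,0],[0.01,0,0,0,0.2,0],[0.01,0,0,0,0.2,0],[0.01,0,0,0,0.2,0],[0.01,0,0,0,0.2,0],[0.01,0,0,0,0.2,0],[0.01,0,0,0,0.2,0]]'; python3 -m jog '[[0.01,0,0,0,0.2,0],[0.01,0,0,0,0.2,0],[0.01,0,0,0,0.2,0],[0.01,0,0,0,0.2,0],[0.01,0,0,0,0.2,0],[0.01,0,0,0,0.2,0],[0.01,0,0,0,0.2,0],[0.01,0,0,0,0.2,0],[0.01,0,0,0,0.2,0],[0.01,0,0,0,0.2,0],[0.01,0,0,0,0.2,0],[0.01,0,0,0,0.2,0],[0.01,0,0,0,0.2,0],[0.01,0,0,0,0.2,0],[0.01,0,0,0,0.2,0],[0.01,0,0,0,0.2,0],[0.01,0,0,0,0.2,0],[0.01,0,0,0,0.2,0],[0,0,0,0,0,0],[0,0,0,0,0,0]]'
python3 - <<'E'
from h import *
grab('side','d.png',(160,120,320,300),3)
E
```

```text
time: 9.25
ee_pos: [638.3, 59.3, 279.3]
orientation: [-3.119, -0.803, -0.032]
force: [0.4, -0.8, -2.5]
gripper_width: 14.1
finger_force: 30.0
time: 11.25
ee_pos: [652.2, 53.6, 393.1]
orientation: [-3.126, -0.981, -0.018]
force: [-0.3, 0.3, -1.9]
gripper_width: 13.8
finger_force: 30.0
```

View pics/d.png

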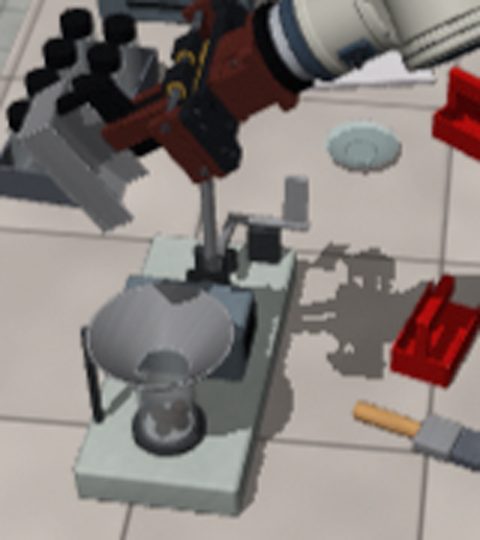

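The arm drifted upward, which suggests a joint limit. The tube at (168,405) seems to hold something. I'll check where the lumps are.

Run:
```python
from h import *
s=r.get_state();print(s['q'].round(3),s['force'])
grab('side','e1.png',(180,215,245,275),6);grab('top','e2.png',(220,90,300,170),4.5)
a=cv2.imread('pics/e1.png');b=cv2.imread('pics/e2.png');b=cv2.resize(b,(390,360))
cv2.imwrite('pics/e.png',np.hstack([a,b]))
```

```text
[ 0.104  0.031  2.065 -0.905  0.109  2.54 ] [-0.39138157 -0.55068441 -1.48037165]
```

View pics/e.png

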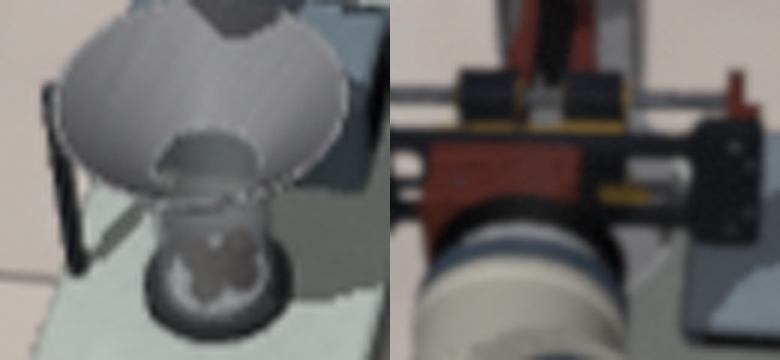

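```bash
python3 -m jog '[[0,0,0,0,-0.5,0],[0,0,0,0,-0.5,0],[0,0,0,0,-0.5,0],[0,0,0,0,-0.5,0],[0,0,0,0,-0.5,0],[0,0,0,0,-0.6,0],[0,0,0,0,-0.6,0],[0,0,0,0,-0.6,0],[0,0,0,0,-0.6,0],[0,0,0,0,-0.6,0],[0,0,0,0,-0.6,0],[0,0,0,0,-0.6,0],[0,0,0,0,-0.6,0],[0,0,0,0,-0.6,0],[0,0,0,0,-0.6,0],[0,0,0,0,-0.5,0],[0,0,0,0,-0.3,0],[0,0,0,0,0,0]]'
python3 - <<'E'
from h import *
print(r.get_state()['q'].round(3))
rel([398,-256,300],[np.pi,0,-0.034])
E
```

```text
time: 13.2
ee_pos: [653.9, 50.3, 392.7]
orientation: [-3.138, -0.046, -0.014]
force: [1.0, -0.3, -1.8]
gripper_width: 13.8
finger_force: 30.0
[ 0.059  0.312  1.403 -0.     1.381  1.643]
shift [-6.39  7.75  2.  ] turn [-0.03 -0.44  0.2 ]
```

```bash
python3 -m jog '[[0,0,0,0,-0.44,0.2],[-0.3,0.4,0,0,0,0],[-0.4,0.5,0.1,0,0,0],[-0.4,0.5,0.1,0,0,0],[-0.4,0.5,0.1,0,0,0],[-0.4,0.5,0.1,0,0,0],[-0.4,0.5,0.1,0,0,0],[-0.4,0.5,0.1,0,0,0],[-0.45,0.5,0.1,0,0,0],[-0.45,0.5,0.1,0,0,0],[-0.45,0.5,0.1,0,0,0],[-0.45,0.5,0.15,0,0,0],[-0.45,0.5,0.2,0,0,0],[-0.45,0.5,0.2,0,0,0],[-0.45,0.5,0.2,0,0,0],[-0.4,0.5,0.2,0,0,0],[-0.3,0.4,0.1,0,0,0],[0,0,0,0,0,0]]'
python3 - <<'E'
from h import *
rel([398,-256,56],[np.pi,0,-0.034])
grab('side','f1.png',(180,215,245,275),6);grab('side','f2.png',(220,110,320,210),3.6)
a=cv2.imread('pics/f1.png');b=cv2.imread('pics/f2.png')
cv2.imwrite('pics/f.png',np.hstack([a,b]))
E
```

```text
time: 15.0
ee_pos: [379.1, -253.1, 313.8]
orientation: [-3.138, -0.0, -0.037]
force: [0.6, -0.3, -1.9]
gripper_width: 14.1
finger_force: 30.0
shift [0.47 0.08 6.44] turn [-0.03 -0.   -0.03]
```

View pics/f.png

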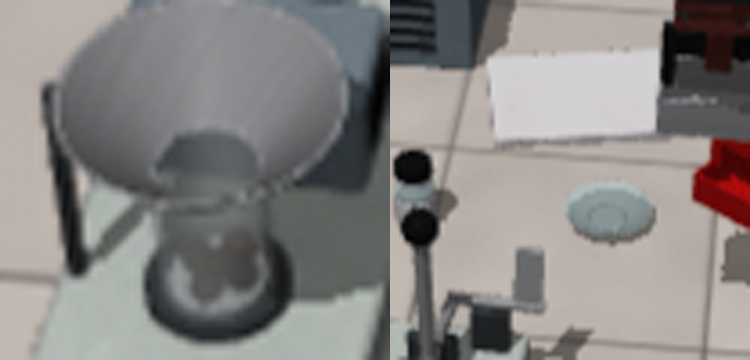

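```bash
python3 -m jog '[[0.24,0,0.3,0,0,0],[0.24,0,0.5,0,0,0],[0,0.08,0.6,0,0,0],[0,0,0.6,0,0,0],[0,0,0.6,0,0,0],[0,0,0.6,0,0,0],[0,0,0.6,0,0,0],[0,0,0.6,0,0,0],[0,0,0.6,0,0,0],[0,0,0.5,0,0,0],[0,0,0.4,0,0,0],[0,0,0.3,0,0,0],[0,0,0.15,0,0,0],[0,0,0.05,0,0,0],[0,0,0,0,0,0]]' 0 30; python3 -m jog '[[0,0,0.03,0,0,0],[0,0,0.02,0,0,0],[0,0,0,0,0,0]]'
```

```text
time: 16.6
ee_pos: [400.3, -255.1, 58.4]
orientation: [-3.138, -0.001, -0.034]
force: [-0.1, 0.6, -3.4]
gripper_width: 13.6
finger_force: 30.0
time: 16.9
ee_pos: [400.0, -255.3, 56.7]
orientation: [-3.138, -0.001, -0.034]
force: [-0.2, -0.3, -2.1]
gripper_width: 13.3
finger_force: 30.0
```

```bash
python3 -m jog '[[0,0,0.03,0,0,0],[0,0,0.03,0,0,0],[0,0,0,0,0,0]]'; python3 -m jog '[[0,0,0,0,0,0],[0,0,0,0,0,0],[0,0,0,0,0,0],[0,0,0,0,0,0],[0,0,0,0,0,0],[0,0,-0.3,0,0,0],[0,0,-0.5,0,0,0],[0,0,-0.6,0,0,0],[0,0,-0.7,0,0,0],[0,0,-0.7,0,0,0],[0,0,-0.7,0,0,0],[0,0.5,-0.5,0,0,0],[0,0.7,0,0,0,0],[0,0.7,0,0,0,0],[0,0.7,0,0,0,0],[0,0.7,0,0,0,0],[0,0.4,0,0,0,0],[0,0,0,0,0,0]]' 1
python3 - <<'E'
from h import *
grab('top','g1.png',(220,90,420,260),3.5);grab('side','g2.png',(180,160,320,280),4)
E
```

```text
time: 17.2
ee_pos: [399.8, -255.0, 53.8]
orientation: [-3.138, -0.0, -0.034]
force: [0.3, 0.5, -2.1]
gripper_width: 14.1
finger_force: 30.0
time: 19.0
ee_pos: [394.5, -405.0, 213.8]
orientation: [-3.139, -0.001, -0.036]
force: [0.2, 0.8, -0.2]
gripper_width: 88.0
finger_force: 0.0
```

View pics/g1.png

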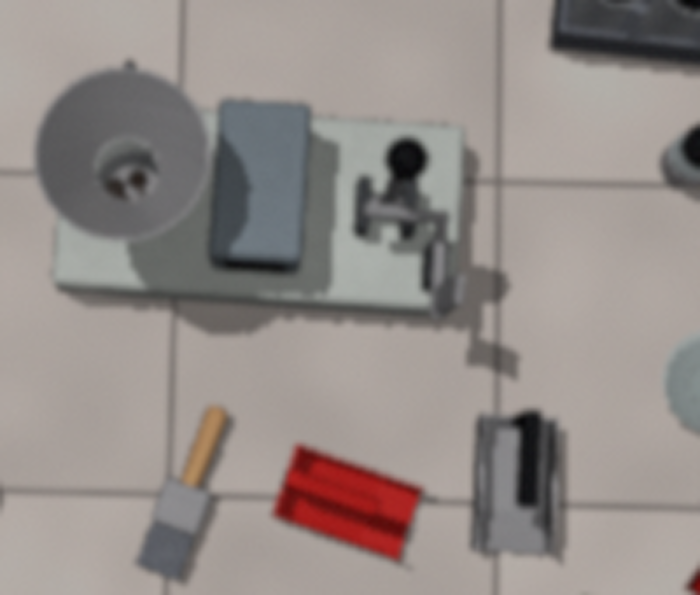

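The scoop at (520,485) stands empty, no lumps lie on the bench, and the tube at (127,180) holds the dark lumps. Next is the catch: with closed fingers I'll go inside the tab at about (530,-150).

Run:
```python
from h import *
im=cv2.imread('pics/g2.png').astype(int)[::4,::4]
m=(im[:,:,2]-im[:,:,0]>12)&(im.sum(2)<300)
ys,xs=np.nonzero(m[:,:]); k=(ys>40)&(ys<120)&(xs<140); print('brown dark px by cell',np.unique(np.stack([ys[k]//8*8+160,xs[k]//8*8+180],1),axis=0,return_counts=True))
rel([530,-150,214],[np.pi,0,-0.034])
```

```text
brown dark px by cell (array([[208, 300],
       [208, 308],
       [216, 292],
       [216, 300],
       [216, 308],
       [216, 316],
       [224, 292],
       [224, 300],
       [224, 308],
       [224, 316],
       [232, 284],
       [232, 292],
       [232, 300],
       [232, 308],
       [232, 316],
       [240, 284],
       [240, 292],
       [240, 300],
       [240, 308],
       [248, 300],
       [248, 308],
       [256, 276],
       [256, 284],
       [264, 292]]), array([ 7, 18,  2, 56, 34,  3, 31, 64, 64, 32,  4, 62, 64, 64, 12,  5, 45,
       62, 40,  4,  5,  3,  4,  2]))
shift [ 3.17 -6.43  0.01] turn [-0.04 -0.   -0.01]
```

```bash
python3 -m jog '[[0.2,-0.42,0,0,0,0],[0.21,-0.43,0,0,0,0],[0.21,-0.43,0,0,0,0],[0.21,-0.43,0,0,0,0],[0.21,-0.43,0,0,0,0],[0.21,-0.43,0,0,0,0],[0.21,-0.43,0,0,0,0],[0.21,-0.43,0,0,0,0],[0.21,-0.43,0,0,0,0],[0.21,-0.43,0,0,0,0],[0.21,-0.43,0,0,0,0],[0.21,-0.43,0,0,0,0],[0.21,-0.43,0,0,0,0],[0.21,-0.43,0,0,0,0],[0.21,-0.43,0,0,0,0],[0,0,0.5,0,0,0],[0,0,0.6,0,0,0],[0,0,0.6,0,0,0],[0,0,0,0,0,0]]' 0 30
python3 - <<'E'
from h import *
rel([530,-160.5,146],[np.pi,0,-0.034])
E
```

```text
time: 21.0
ee_pos: [526.3, -148.1, 143.9]
orientation: [-3.136, 0.005, -0.033]
force: [-0.1, -0.2, -0.1]
gripper_width: 0.4
finger_force: 0.0
shift [ 0.1   0.31 -0.06] turn [-0.05  0.05  0.01]
```

```bash
python3 -m jog '[[0.05,0.16,-0.03,0,0,0],[0.05,0.16,-0.03,0,0,0],[0,0.18,0.01,0,0,0],[0,0.18,0.02,0,0,0],[0,0.17,0.05,0,0,0],[0,0.17,0.08,0,0,0],[0,0,0,0,0,0]]'; python3 -m jog '[[0,0.14,0.1,0,0,0],[0,0.14,0.13,0,0,0],[0,0.1,0.15,0,0,0],[0,0.1,0.15,0,0,0],[0,0,0,0,0,0]]';  python3 -m jog '[[0,0.05,0.13,0,0,0],[0,0.04,0.14,0,0,0],[0,0,0,0,0,0]]'
```

```text
time: 21.7
ee_pos: [531.3, -192.0, 141.8]
orientation: [-3.138, -0.0, -0.035]
force: [-0.1, 0.2, -0.2]
gripper_width: 0.1
finger_force: 0.0
time: 22.2
ee_pos: [530.4, -210.4, 119.8]
orientation: [-3.137, 0.001, -0.035]
force: [0.3, 0.1, 0.4]
gripper_width: 0.3
finger_force: 0.0
time: 22.5
ee_pos: [530.6, -213.7, 109.3]
orientation: [-3.138, 0.0, -0.034]
force: [-0.4, 0.5, -0.0]
gripper_width: 0.5
finger_force: 0.0
```

```bash
python3 -m jog '[[0,0,0.05,0,0,0],[0,0,0,0,0,0]]'; python3 -m jog '[[0,0,0.05,0,0,0],[0,0,0,0,0,0]]'
python3 - <<'E'
from h import *
grab('side','k1.png',(180,160,320,260),3.6); grab('top','k2.png',(300,110,400,210),3.6)
a=cv2.imread('pics/k1.png')
d=cv2.absdiff(cv2.resize(cv2.imread('pics/g2.png'),(560,480))[:400],cv2.resize(a,(560,400)))
print(a.shape)
E
```

```text
time: 22.7
ee_pos: [530.9, -213.6, 108.0]
orientation: [-3.138, -0.0, -0.034]
force: [1.6, -0.4, 0.8]
gripper_width: 0.7
finger_force: 0.0
time: 22.9
ee_pos: [531.1, -213.8, 106.7]
orientation: [-3.138, -0.001, -0.034]
force: [-1.3, -0.0, 5.0]
gripper_width: 0.4
finger_force: 2.6
(360, 504, 3)
```

```bash
python3 -m jog '[[0,0,-0.4,0,0,0],[0,0,-0.6,0,0,0],[0,0,-0.8,0,0,0],[0,0,-0.8,0,0,0],[0,0,-0.8,0,0,0],[0,0,-0.7,0,0,0],[0.4,-0.37,0,0,0,0],[0.4,-0.37,0,0,0,0],[0.4,-0.37,0,0,0,0],[0.4,-0.37,0,0,0,0],[0.4,-0.37,0,0,0,0],[0,0,0,0,0,0],[0,0,0,0,0,0],[0,0,0,0,0,0]]' 1 40
python3 - <<'E'
from h import *
rel([612.5,-140,191],[np.pi,0,-0.034])
grab('side','l1.png',(180,140,320,260),4); grab('top','l2.png',(300,110,400,210),4.8)
a=cv2.imread('pics/l1.png');b=cv2.imread('pics/l2.png');cv2.imwrite('pics/l.png',cv2.resize(np.hstack([a,b]),None,fx=.75,fy=.75))
E
```

```text
time: 24.4
ee_pos: [612.7, -143.4, 270.3]
orientation: [-3.138, 0.0, -0.034]
force: [-0.3, -0.5, -0.7]
gripper_width: 88.0
finger_force: 0.0
shift [-0.01 -0.08  1.98] turn [-0.04  0.   -0.  ]
```

View pics/l.png

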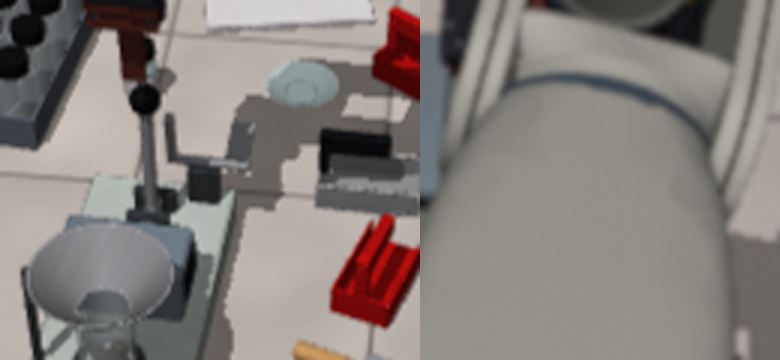

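The catch is flipped: its bar stands upright at (170,140) and its tab lies over at (240,150). The lever knob at (145,98) is upright and the scoop stands at right. Next I'll grasp the knob.

```bash
python3 -m jog '[[0,-0.08,0.4,0,0,0],[0,0,0.5,0,0,0],[0,0,0.5,0,0,0],[0,0,0.4,0,0,0],[0,0,0.18,0,0,0],[0,0,0,0,0,0]]' 1 40;  python3 -m jog '[[0,0,0,0,0,0],[0,0,0,0,0,0],[0,0,0,0,0,0],[0,0,0,0,0,0],[0,0,0,0,0,0],[0,0,0,0,0,0],[0,0,0,0,0,0],[0,0,0,0,0,0]]' 0 40
```

```text
time: 25.1
ee_pos: [612.7, -139.9, 190.5]
orientation: [-3.138, 0.001, -0.035]
force: [-0.3, 0.1, 0.8]
gripper_width: 87.8
finger_force: 0.0
time: 25.9
ee_pos: [613.5, -139.0, 191.3]
orientation: [-3.137, -0.001, -0.034]
force: [-0.7, 2.4, 0.1]
gripper_width: 30.4
finger_force: 40.0
```

```bash
python3 -m jog '[[-0.19,0,0.01,0,0,0],[-0.19,0,0.01,0,0,0],[-0.185,0,0.03,0,0,0],[-0.185,0,0.03,0,0,0],[-0.18,0,0.04,0,0,0],[-0.18,0,0.05,0,0,0],[-0.175,0,0.06,0,0,0],[-0.175,0,0.07,0,0,0],[-0.17,0,0.08,0,0,0],[-0.17,0,0.08,0,0,0],[-0.16,0,0.1,0,0,0],[-0.16,0,0.1,0,0,0],[-0.12,0,0.09,0,0,0],[0,0,0,0,0,0],[0,0,0,0,0,0],[0,0,0,0,0,0],[0,0,0,0,0,0]]' 0 40
python3 - <<'E'
from h import *
grab('side','m1.png',(180,140,320,260),4)
im=cv2.imread('pics/m1.png')[::4,::4]
g=r.get_state();print(g['force'])
p=np.array(g['ee_pos'])+[0,0,18.7]; print('knob',p,'angle',np.arctan2(613-p[0],p[2]-60),pix('side',p))
E
```

```text
time: 27.6
ee_pos: [525.1, -135.3, 163.6]
orientation: [-3.136, -0.004, -0.034]
force: [-3.5, 10.1, 20.2]
gripper_width: 30.5
finger_force: 40.0
[-3.5567202  10.42831997 19.37227373]
knob [ 525.07390103 -135.2649736   182.31821312] angle 0.623252604791553 (np.float64(257.5), np.float64(182.9))
```

```bash
python3 -m jog '[[-0.02,-0.03,-0.04,0,0,0],[0,-0.02,-0.02,0,0,0],[0,0,0,0,0,0],[0,0,0,0,0,0],[0,0,0,0,0,0]]'
python3 - <<'E'
from h import *
g=r.get_state();p=np.array(g['ee_pos'])+[0,0,18.7]; print('angle',np.arctan2(613-p[0],p[2]-60),np.hypot(613-p[0],p[2]-60))
d=r.grab_frame('side')['frame'].astype(int); m=(d.sum(2)<110)
for c in [(612.5,-139,210),p]:
    u,v=map(int,pix('side',c)); print((u,v),m[v-6:v+7,u-6:u+7].sum())
E
```

```text
time: 28.15
ee_pos: [526.7, -135.2, 165.0]
orientation: [-3.139, -0.009, -0.034]
force: [9.7, 0.3, -1.9]
gripper_width: 30.0
finger_force: 40.0
angle 0.6093122837840941 150.80339429981214
(228, 172) 0
(256, 182) 144
```

```bash
python3 -c "
from plant import r
print(r.hand_in())"
```

```text
the job is handed in; nothing more can be done
None
```

I handed the job in at about 28 s; no verdict came back. The lumps are in the tube (none left in the scoop or on the bench), the empty scoop is back upright on the bench, the catch is flipped to its stop, and the gripper is holding the lever at about 0.61 rad.

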